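Clamp up a glued frame rail in the leaning cradle

ROBOT

A 6-joint arm with a two-finger parallel gripper is mounted at the origin on the work surface. World frame = base frame: x ahead of the robot, y to its left, z up, the work surface at z = 0. Lengths are in mm, angles in degrees, forces in N, time in s.
With the tool pointing down it reaches from about 300 to 850 mm from the base axis. Payload 4.2 kg.
Tool frame: the origin (TCP) lies at the very end of the fingers, on their centre line; the grasp point (between the pads) lies 19 mm behind it (env.grasp_offset is the distance from the TCP to the grasp point, in mm); z points along the fingers, y is the line along which they close (so a half turn about z gives the same grasp; the last joint's range is limited). The gripper opens to 91 mm and grips with 3 to 60 N. Pads are 32 mm wide; open, the fingers measure 118 mm over their backs; the gripper's body (76 mm by 178 mm) begins 60 mm behind the grasp point.
Start: joints at [72.995, 18.312, 89.639, -0, 72.044, -1.146], TCP at [157.137, 553.128, 213.976] pointing down, gripper open.
Joint ranges: [-177.97, 177.97], [-48.28, 115.42], [12.27, 149.76], [-77.06, 257.06], [2.81, 150.46], [-146.56, 146.56]. Speed limits (degrees/s): [147.25, 147.25, 180, 180, 180, 180].

INTERFACE

Orientations are given as [roll, pitch, yaw] about the fixed x, y, z axes, in that order (R = Rz(yaw) Ry(pitch) Rx(roll)).
In Python, from workcell import env gives the robot as it stands. The module is installed in compiled form; this text tells all that it offers.
- The arm moves only by the tool send_rows, never from a script. Its argument "motion" is a list of rows, each an object of numbers: "tx", "ty", "tz": the shift along the tool's x, y, z in units of 500 mm (1.0 is 500 mm); "rx", "ry", "rz": the turn, a rotation vector about the tool's x, y, z in units of 30 degrees (1.0 is 30 degrees); "gripper": the closure, from -1 (fully open) to 1 (shut). In form: [{"tx": .., "ty": .., "tz": .., "rx": .., "ry": .., "rz": .., "gripper": ..}, ...]. A call has 1 to 12 rows; each row shifts and turns the commanded pose from where the row before left it, along the tool's axes as they then stand; what a row does not reach is not made up. A row lasts 1/8 s, in which the tool goes at most 62.5 mm and 10.7 degrees, less where a joint would pass 70% of its speed; a pose out of reach is approached as far as the arm can. A call with a number of a shift or a turn outside -1 to 1 is refused whole. A call with a gripper value outside its range is refused whole. The fingers move at their own pace and stop on an object; "grip_force" is the grip in N (left out, the last holds). Time passes only in rows, so rows that do not move let the fingers close. It gives the time, the measured TCP pose, the force, the opening and the grip force at its end, in the units of the state.
- env.state(): the state, without advancing time (a new reading comes with each control period).
- env.grab_frame(name): name is "scene" or "side" or "wrist"; returns a dict with "frame" (400x640x3 uint8, red, green, blue), "vertical_fov" (degrees; the focal length in pixels is half the picture's height over the tangent of half this angle, whatever the lens; pixels are square), "cx", "cy" (the principal point, pixels), "rvec" (rotation vector, rad) and "tvec" (3), from world to camera coordinates, as OpenCV has them; the wrist camera has in their place "T_tool_cam" (4x4, takes a point from camera to tool coordinates, whose origin is the TCP and whose axes are the flange's). Camera axes: x right, y down, z forward; pixel columns grow to the right and rows downward; lengths in mm; the calibration is good to about 2 mm. A picture is of the moment at which its call begins: read the wrist's pose just before it. There is no depth.
- env.job_done(): hands the job in; it is judged then, once.
The state is a dict: "time_s": time; "qpos": joint angles; "qvel": joint speeds; "effort": joint torques, N m; "ee_pos": TCP position; "ee_rot": TCP orientation; "force": force on the tool from outside, world axes, zero at the start; "torque": the same for the moment, N m; "gripper_width": finger opening in mm; "gripper_force": force on a finger pad.
Only numpy, scipy, OpenCV 4.12 (cv2) and the standard library are available. Lean on these libraries where they do the work, as an engineer would, in place of code of your own. Each camera call takes 0.05 s, during which the arm holds its last target. There are 200 camera calls.

TASK

Slide the two-layer wooden rail along the leaning cradle until its end butts against the end stop. Then push the clamp's free jaw down its bar by the wings until the jaw tilts and binds with its pad on the rail, and screw the handle clockwise by about three quarters of a turn so that the rail is held tight. Leave the other things on the bench alone.

Things in the scene. Friction and masses are not known exactly. Their poses are not given: they have to be found in the camera images.
- clamp: Fixed gluing cradle with an F-clamp: a plywood bed leaning 30 degrees on a base board. Origin on the bench, z up. In this frame u = (-0.5, 0, 0.866) is the bed's outward normal and the bar's direction (up and towards the robot), n = (0.866, 0, 0.5) runs up the slope, y along the bed. A steel bar (10 x 20 mm) stands out of the bed along u at n = 90 mm, y = 0; its top is 174 mm from the bed.
- bed (a point): Point of the bed's face on the clamp screw's axis (78 mm above the origin of clamp, same axes as that body). From it the bed spans y -195 to +105 mm and n -34 to +116 mm; a lip 12 mm high along the lower edge (its inner face at n = -22 mm) keeps the rail from sliding off.
- stop_face (a point): Middle of the face, towards -y, of the wooden end stop, a block 28 mm high on the bed; 90 mm along y from the screw axis.
- rail: Loose wooden rail of two glued strips, pale below, dark above: 180 mm long (y), 44 wide (x), 36 high (z), 0.11 to 0.24 kg. Origin at its centre; axes along n, y, u of the cradle. It lies on the bed against the lip, 50 to 110 mm short of the end stop, and slides towards +y. Home: end against the stop, centre below the clamp screw. Its -y end is free to be pushed.
- wing_left (a point): Pushing point on the top face of the free jaw's +y finger wing, 58 mm from the bar's middle. The jaw is an aluminium casting around the bar; on each side a flat wing sticks out along y (18 to 80 mm from the bar, 26 mm wide along n, 10 thick), to be pushed towards the bed (along -u) with closed fingertips. The bar's top is 5 to 72 mm above the wings' top along u. Axes are the jaw's: x along n, z along u until it tilts.
- wing_right (a point): The same point on the -y wing.
- slider (a joint): How far the jaw is slid down its bar towards the bed, m; 0 to 0.03 at the start. At 0 the pad's face is 91 mm above the bed, so it meets the 36 mm high rail at 0.055. The jaw stays where it is left (sliding friction 6 N, of which its weight takes 4). Past contact it goes some 10 mm farther while it tilts, then binds and the push needed rises steeply: push to about 18 N.
- jaw (a joint): Tilt of the free jaw on its bar, rad: 0 hanging square, about 0.1 when its pad end has been pushed up by the rail (a turn about +y of the cradle) and it has bound on the bar, up to 0.12 when screwed tight. Once bound it cannot slide back up.
- handle_mid (a point): Middle of the screw handle, a dark fluted wooden cylinder 29 mm in diameter, 60 long, on the screw axis, 90 mm from the bar on the robot's side, free all round; the jaw's arm is 43 mm below this point. z is the screw axis, outward: along u, but about 24 instead of 30 degrees from vertical once the jaw has tilted. Grasp it along this axis, at any turn about it. x and y turn with the handle.
- handle (a joint): Turn of the handle, rad, 0 at the start, growing as it is tightened: clockwise as seen from the handle's end looking towards the bed. 4 mm of travel per turn, friction 0.06 N m; it stays where it is left. Tight about 2/3 turn (4.2 rad) after the jaw has bound; 3/4 to a full turn is right.
- pad: Rubber swivel pad at the foot of the clamp screw, 32 mm in diameter, 14 thick, springy (6 N per mm of squeeze). Origin on the screw axis 42 mm above the pad's face; z along the axis, outward.
- glue: White glue bottle, 52 mm diameter, 150 tall, origin at its underside; bystander beside the clamp.
- strip: Spare pale wood strip, 44 x 150 x 18 mm, origin at its underside; bystander in front of the clamp.
- tin: Tin can, 74 mm diameter, 95 tall, origin at its underside; bystander.
- mug: White mug, 82 mm diameter, 92 tall, origin at its underside; bystander.
- screwdriver: Screwdriver lying on the bench; bystander.
There are look-alikes about, which are no part of the job. Of the things like the rail, leave any that is blue; of the rest the larger one is meant.

How it is judged:
By the outcome, as a careful person would: the job done as asked, in the order asked, and still so for the second after the job is handed in, with the robot touching nothing.
It also fails if it takes over 72 s, if anything falls off the work surface, if the arm or the gripper's body presses on something with over 40 N, if the wrist force passes 120 N, or if a joint passes its speed limit or range.

## Working session

There is one attempt and no reset: what is moved stays moved. The work goes in short steps, Python scripts to look and compute and a tool call to move; the robot and the scene stay as the last step left them, time stands still between calls to the robot, and variables do not carry over. Pictures are saved under pics/ and viewed, at most 10 in all, crops included, and the job is handed in when it is done.

Besides the shell and the picture viewer there is one more tool, called after "Call:" as a command line: name --argument value ..., lists and objects as JSON in quotes. send_rows: Moves the arm, as the interface text tells. Shifts and turns lie within -1 to 1; 1 stands for 500 mm of shift or 30 degrees of turn. Its arguments: {"type":"object","properties":{"motion":{"type":"array"},"grip_force":{"type":"number"}},"required":["motion"]}

```bash
mkdir -p pics
cat > h.py <<'E'
import numpy as np, cv2
from workcell import env
from scipy.spatial.transform import Rotation as R
def cam(name):
    s=env.state(); g=env.grab_frame(name); f=g["frame"]
    F=f.shape[0]/2/np.tan(np.radians(g["vertical_fov"])/2)
    if "rvec" in g:
        Rm=cv2.Rodrigues(np.array(g["rvec"],float))[0]; t=np.array(g["tvec"],float).ravel()
        C=-Rm.T@t; Rw=Rm.T
    else:
        T=np.array(g["T_tool_cam"]); Rt=R.from_euler('xyz',s["ee_rot"],degrees=True).as_matrix()
        Rw=Rt@T[:3,:3]; C=Rt@T[:3,3]+np.array(s["ee_pos"])
    return dict(f=f,F=F,cx=g["cx"],cy=g["cy"],C=C,R=Rw)
def ray(c,p): 
    d=c["R"]@np.array([(p[0]-c["cx"])/c["F"],(p[1]-c["cy"])/c["F"],1.]); return d/np.linalg.norm(d)
def proj(c,P):
    q=c["R"].T@(np.array(P,float)-c["C"]); return np.array([c["F"]*q[0]/q[2]+c["cx"],c["F"]*q[1]/q[2]+c["cy"]])
def plane(c,p,P0,n):
    d=ray(c,p); return c["C"]+d*(np.dot(np.array(P0)-c["C"],n)/np.dot(d,n))
def tri(c1,p1,c2,p2):
    d1,d2=ray(c1,p1),ray(c2,p2); A=np.c_[d1,-d2]; k=np.linalg.lstsq(A,c2["C"]-c1["C"],rcond=None)[0]
    a=c1["C"]+k[0]*d1; b=c2["C"]+k[1]*d2; return (a+b)/2,np.linalg.norm(a-b)
def save(c,name): cv2.imwrite("pics/"+name,c["f"][:,:,::-1])
E
python3 - <<'E'
from h import *
import pickle
cs={n:cam(n) for n in("scene","side","wrist")}
for n,c in cs.items(): save(c,n+"0.png"); print(n,c["C"].round(),c["R"][:,2].round(2),c["F"])
pickle.dump(cs,open("c0.pkl","wb")); print(env.state(),env.grasp_offset)
E
```

```text
scene [1185.  183. 1017.] [-0.61 -0.19 -0.77] 392.33697267640116
side [  93. -610.  906.] [ 0.42  0.58 -0.7 ] 369.1351130740954
wrist [ 92. 572. 383.] [ 0.23 -0.07 -0.97] 331.53046581662517
{'time_s': 0.15, 'qpos': array([ 7.29943364e+01,  1.83415340e+01,  8.96906496e+01,  4.86733790e-04,
        7.20439077e+01, -1.14426008e+00]), 'qvel': array([ 0.01511414, -0.13383915, -0.17788426,  0.01307586, -0.00692187,
       -0.05911298]), 'effort': array([ 7.47603444e-04, -4.12773728e+01, -2.32152021e+01,  7.27102580e-02,
        4.33947681e-02, -9.27309497e-05]), 'ee_pos': array([157.02198169, 552.74429567, 213.32836226]), 'ee_rot': array([-1.79923933e+02, -1.98226044e-03,  1.64138445e+02]), 'force': array([-0.36609708,  0.42755224,  0.46777829]), 'torque': array([-0.02763073, -0.02343153,  0.02955154]), 'gripper_force': 0.0, 'gripper_width': 91.08418053277897} 18.8
```

View pics/scene0.png

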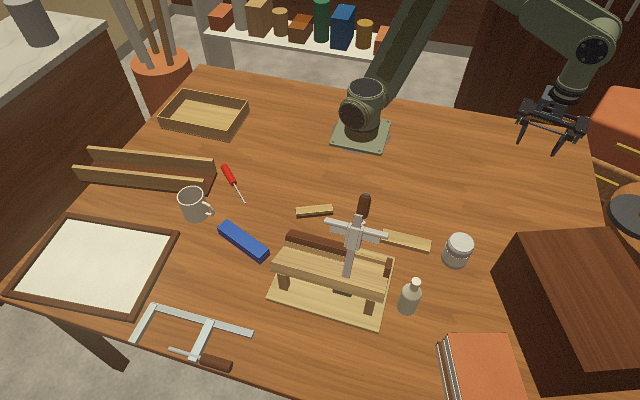

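View pics/side0.png

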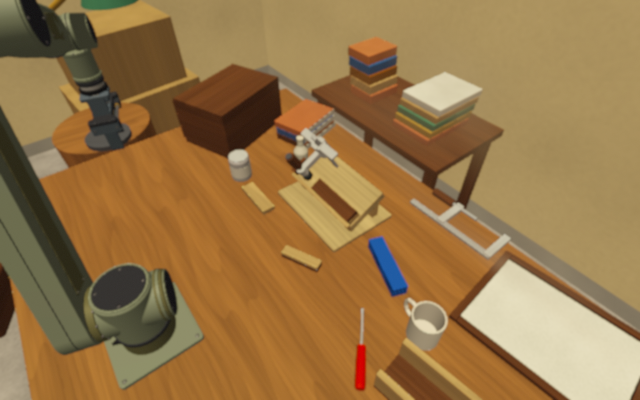

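Scene view: cradle around (330,275), dark-topped rail on it at about (325,245), jaw wings at (325,222)–(385,236), handle at (364,205). Things that could be taken for the rail: the blue bar at (243,241), the short block at (314,211), the spare strip at (407,241), and the rail on the cradle at (325,245). I choose the one on the cradle and check it in one close crop of both views.

Run:
```python
from h import *
import pickle
cs=pickle.load(open("c0.pkl","rb"))
a=cs["scene"]["f"][185:335,260:410]; b=cs["side"]["f"][100:250,270:400]
a=cv2.resize(a,None,fx=2.8,fy=2.8,interpolation=2)[:,:,::-1]; b=cv2.resize(b,None,fx=2.8,fy=2.8,interpolation=2)[:,:,::-1]
cv2.imwrite("pics/crop.png",np.hstack([a,b])); print(a.shape,b.shape)
```

```text
(420, 420, 3) (420, 364, 3)
```

View pics/crop.png

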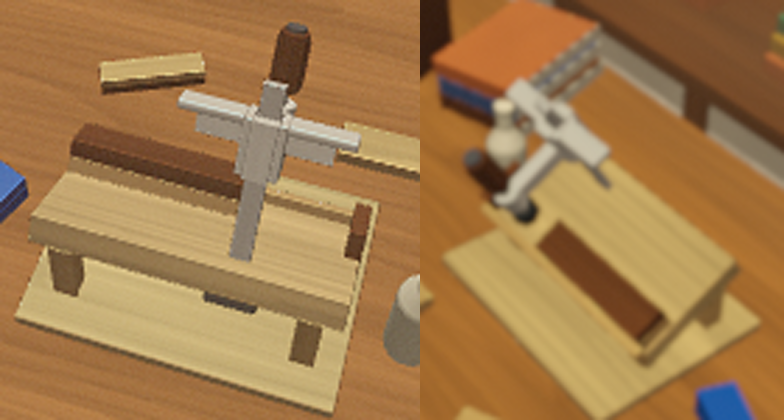

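The crop confirms it: the dark-over-pale rail lies on the cradle against the lip, its −y end free. Fitting the cradle pose (x, y, yaw) from the bed corners and the bar top.

Run:
```python
from h import *
import pickle
from scipy.optimize import least_squares
cs=pickle.load(open("c0.pkl","rb")); S,D=cs["scene"],cs["side"]
ps=lambda x,y:np.array([260+x/2.8,185+y/2.8]); pd=lambda x,y:np.array([270+(x-420)/2.8,100+y/2.8])
n=np.array([.866,0,.5]);u=np.array([-.5,0,.866]);y=np.array([0,1.,0]);B=np.array([0,0,78.])
obs=[(S,ps(32,217),B+116*n-195*y),(S,ps(348,301),B+116*n+105*y),(S,ps(276,84),B+90*n+174*u),(D,pd(737,268),B+116*n-195*y),(D,pd(520,90),B+90*n+174*u)]
def W(p,P): return R.from_euler('z',p[2]).apply(P)+[p[0],p[1],0]
r=least_squares(lambda p:np.concatenate([proj(c,W(p,P))-q for c,q,P in obs]),[600,100,0],loss='soft_l1')
p=r.x;print(p[:2],np.degrees(p[2]));print(r.fun.reshape(-1,2).round(1))
print("tri corner",tri(S,obs[0][1],D,obs[3][1]),W(p,obs[0][2])); print("tri bar",tri(S,obs[2][1],D,obs[4][1]),W(p,obs[2][2]))
Rz=R.from_euler('z',p[2]).as_matrix(); M=Rz@np.c_[n,y,u]; O=W(p,B)
loc=lambda P:M.T@(P-O)
h,e=tri(S,ps(297,30),D,pd(472,160));print("handle top (n,y,u)",loc(h),e)
# wings: right end / left end, plane n=90-13 edge.. use n=103 edge
for q in[(180,97),(357,145)]: print("wing top end",loc(plane(S,ps(*q),O+103*M[:,0],M[:,0])),loc(plane(S,ps(*q),O+77*M[:,0],M[:,0])))
# rail -y end top corners
for q in[(73,152)]: print("rail top front scene",loc(plane(S,ps(*q),O+36*M[:,2],M[:,2])))
for q in[(83,125)]: print("rail top back scene",loc(plane(S,ps(*q),O+36*M[:,2],M[:,2])))
for q in[(665,318),(642,342)]: print("rail top side",loc(plane(D,pd(*q),O+36*M[:,2],M[:,2])))
for q in[(362,205)]: print("stop", loc(plane(S,ps(*q),O+28*M[:,2],M[:,2])))
np.savez("fit.npz",O=O,M=M)
print(O,M)
```

```text
[616.57312922 110.88008054] -0.3775087568185127
[[-0.6 -1.2]
 [ 1.2  0.6]
 [-0.  -0.5]
 [-0.6 -3.8]
 [ 7.8  4.8]]
tri corner (array([713.84926687, -87.50282927, 124.2618115 ]), np.float64(4.981887415191635)) [715.74214773 -84.77756358 136.        ]
tri bar (array([602.17784354, 121.02912464, 280.21275383]), np.float64(26.801529168325093)) [607.51332588 110.93977437 273.684     ]
handle top (n,y,u) [ -3.17164334   0.73702286 191.68074759] 1.089192334659561
wing top end [102.995468   -77.57287046 145.16293585] [ 76.996612   -82.21194004 133.52880115]
wing top end [102.995468    78.17560103 141.59702326] [ 76.996612    78.25345098 129.85489314]
rail top front scene [  46.36006897 -182.06888818   35.998416  ]
rail top back scene [ -14.80648114 -192.6648141    35.998416  ]
rail top side [  15.74678293 -203.33932877   35.998416  ]
rail top side [ -18.60074349 -203.05789869   35.998416  ]
stop [-14.13714285  96.52853957  27.998768  ]
[616.57312922 110.88008054  78.        ] [[ 0.8659812   0.00658872 -0.49998915]
 [-0.00570583  0.99997829  0.00329436]
 [ 0.5         0.          0.866     ]]
```

```bash
cat >> h.py <<'E'
try:
    Z=np.load("fit.npz"); O,M=Z["O"],Z["M"]
except Exception: pass
def wp(a): return O+M@np.array(a,float)
def loc(P): return M.T@(np.array(P)-O)
def tool(zc,yc):  # tool axes from cradle-frame (n,y,u) z and y
    z=M@np.array(zc,float); z/=np.linalg.norm(z); y=M@np.array(yc,float); y-=z*(y@z); y/=np.linalg.norm(y)
    return np.c_[np.cross(y,z),y,z]
def delta(P,Rt=None,cur=None,label=""):
    s=env.state(); Rc=cur if cur is not None else R.from_euler('xyz',s["ee_rot"],degrees=True).as_matrix()
    print(label,"shift units",(Rc.T@(np.array(P)-s["ee_pos"])/500).round(4),end=" ")
    if Rt is not None: print("rot units",(R.from_matrix(Rc.T@Rt).as_rotvec(degrees=True)/30).round(3))
    else: print()
def st():
    s=env.state(); print(s["time_s"],"pos",s["ee_pos"].round(1),"loc",loc(s["ee_pos"]).round(1),"rpy",s["ee_rot"].round(1),"F",s["force"].round(1),"Floc",(M.T@s["force"]).round(1),"q",s["qpos"].round(0),"w",round(s["gripper_width"],1))
E
python3 - <<'E'
from h import *
T=tool([0,1,-1],[1,0,0])
delta(wp([0,-260,60]),T); print(wp([0,-260,60]),wp([0,-222,20]))
P=wp([0,-260,60]);P[2]=400
delta(P,T)
E
```

```text
shift units [-1.2067 -1.1158  0.1682] rot units [-1.718  0.62   1.911]
[ 584.86071239 -148.91661424  129.96      ] [ 605.11064975 -111.04921352   95.32      ]
 shift units [-1.2066 -1.1165 -0.3719] rot units [-1.718  0.62   1.911]
```

Call:
send_rows --motion '[{"tz": -0.124,"gripper": 1},{"tz": -0.124,"gripper": 1},{"tz": -0.124,"gripper": 1},{"tx": -0.0862,"ty": -0.0797,"gripper": 1},{"tx": -0.0862,"ty": -0.0797,"gripper": 1},{"tx": -0.0862,"ty": -0.0797,"gripper": 1},{"tx": -0.0862,"ty": -0.0797,"gripper": 1},{"tx": -0.0862,"ty": -0.0797,"gripper": 1},{"tx": -0.0862,"ty": -0.0797,"gripper": 1},{"tx": -0.0862,"ty": -0.0797,"gripper": 1},{"tx": -0.0862,"ty": -0.0797,"gripper": 1},{"tx": -0.0862,"ty": -0.0797,"gripper": 1}]'

```text
invalid input at $.motion[0]: expected keys tx, ty, tz, rx, ry, rz, gripper
```

Call:
send_rows --motion '[{"tx": -0.0862,"ty": -0.0797,"gripper": 1},{"tx": -0.0862,"ty": -0.0797,"gripper": 1},{"tx": -0.0862,"ty": -0.0797,"gripper": 1},{"tx": -0.0862,"ty": -0.0797,"gripper": 1},{"tx": -0.0862,"ty": -0.0797,"gripper": 1},{"rx": -0.215,"ry": 0.0775,"rz": 0.239,"gripper": 1},{"rx": -0.215,"ry": 0.0775,"rz": 0.239,"gripper": 1},{"rx": -0.215,"ry": 0.0775,"rz": 0.239,"gripper": 1},{"rx": -0.215,"ry": 0.0775,"rz": 0.239,"gripper": 1},{"rx": -0.215,"ry": 0.0775,"rz": 0.239,"gripper": 1},{"rx": -0.215,"ry": 0.0775,"rz": 0.239,"gripper": 1},{"rx": -0.215,"ry": 0.0775,"rz": 0.239,"gripper": 1}]'

```text
invalid input at $.motion[0]: expected keys tx, ty, tz, rx, ry, rz, gripper
```

Call:
send_rows --motion '[{"rx": -0.215,"ry": 0.0775,"rz": 0.239,"gripper": 1},{"gripper": 1}]'

```text
invalid input at $.motion[0]: expected keys tx, ty, tz, rx, ry, rz, gripper
```

Run:
```python
from h import *
st(); T=tool([0,1,-1],[1,0,0]); delta(wp([0,-260,60]),T)
c=cam("wrist"); save(c,"w1.png")
for a in([22,-200,36],[-22,-200,36],[116,-195,0],[116,105,0],[90,0,174],[0,0,192]): print(a,proj(c,wp(a)).round())
import pickle; pickle.dump(c,open("w1.pkl","wb"))
```

```text
0.15 pos [157.  552.7 213.3] loc [-332.8  438.8  348.4] rpy [-179.9   -0.   164.1] F [-0.4  0.4  0.5] Floc [-0.1  0.4  0.6] q [73. 18. 90.  0. 72. -1.] w 91.1
 shift units [-1.2067 -1.1158  0.1682] rot units [-1.718  0.62   1.911]
[22, -200, 36] [-68. 669.]
[-22, -200, 36] [-65. 624.]
[116, -195, 0] [-37. 734.]
[116, 105, 0] [179. 698.]
[90, 0, 174] [-71. 939.]
[0, 0, 192] [-88. 806.]
```

View pics/w1.png

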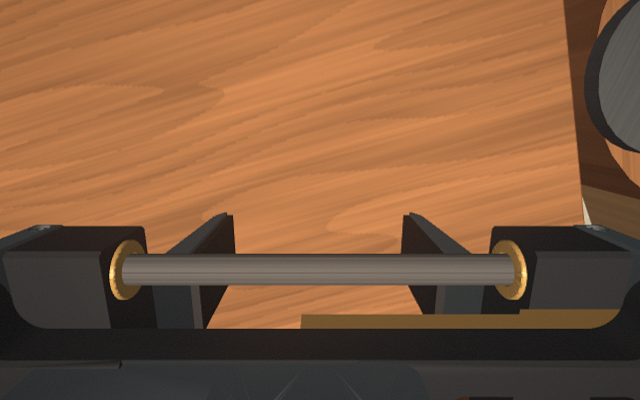

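The moves were refused because every row needs all the keys, so the wrist view shows only bare bench. Sending them again in full form.

Call:
send_rows --motion '[{"tx": 0,"ty": 0,"tz": -0.124,"rx": 0,"ry": 0,"rz": 0,"gripper": 1},{"tx": 0,"ty": 0,"tz": -0.124,"rx": 0,"ry": 0,"rz": 0,"gripper": 1},{"tx": 0,"ty": 0,"tz": -0.124,"rx": 0,"ry": 0,"rz": 0,"gripper": 1},{"tx": -0.0862,"ty": -0.0797,"tz": 0,"rx": 0,"ry": 0,"rz": 0,"gripper": 1},{"tx": -0.0862,"ty": -0.0797,"tz": 0,"rx": 0,"ry": 0,"rz": 0,"gripper": 1},{"tx": -0.0862,"ty": -0.0797,"tz": 0,"rx": 0,"ry": 0,"rz": 0,"gripper": 1},{"tx": -0.0862,"ty": -0.0797,"tz": 0,"rx": 0,"ry": 0,"rz": 0,"gripper": 1},{"tx": -0.0862,"ty": -0.0797,"tz": 0,"rx": 0,"ry": 0,"rz": 0,"gripper": 1},{"tx": -0.0862,"ty": -0.0797,"tz": 0,"rx": 0,"ry": 0,"rz": 0,"gripper": 1},{"tx": -0.0862,"ty": -0.0797,"tz": 0,"rx": 0,"ry": 0,"rz": 0,"gripper": 1},{"tx": -0.0862,"ty": -0.0797,"tz": 0,"rx": 0,"ry": 0,"rz": 0,"gripper": 1},{"tx": -0.0862,"ty": -0.0797,"tz": 0,"rx": 0,"ry": 0,"rz": 0,"gripper": 1}]'

```text
time_s: 1.7
ee_pos: [432.8, 100.3, 400.0]
ee_rot: [180.0, 0.0, 164.1]
force: [1.6, -0.0, -0.2]
gripper_width: 0.3
gripper_force: 0.0
```

Call:
send_rows --motion '[{"tx": -0.0862,"ty": -0.0797,"tz": 0,"rx": 0,"ry": 0,"rz": 0,"gripper": 1},{"tx": -0.0862,"ty": -0.0797,"tz": 0,"rx": 0,"ry": 0,"rz": 0,"gripper": 1},{"tx": -0.0862,"ty": -0.0797,"tz": 0,"rx": 0,"ry": 0,"rz": 0,"gripper": 1},{"tx": -0.0862,"ty": -0.0797,"tz": 0,"rx": 0,"ry": 0,"rz": 0,"gripper": 1},{"tx": -0.0862,"ty": -0.0797,"tz": 0,"rx": 0,"ry": 0,"rz": 0,"gripper": 1},{"tx": 0,"ty": 0,"tz": 0,"rx": -0.215,"ry": 0.0775,"rz": 0.239,"gripper": 1},{"tx": 0,"ty": 0,"tz": 0,"rx": -0.215,"ry": 0.0775,"rz": 0.239,"gripper": 1},{"tx": 0,"ty": 0,"tz": 0,"rx": -0.215,"ry": 0.0775,"rz": 0.239,"gripper": 1},{"tx": 0,"ty": 0,"tz": 0,"rx": -0.215,"ry": 0.0775,"rz": 0.239,"gripper": 1},{"tx": 0,"ty": 0,"tz": 0,"rx": -0.215,"ry": 0.0775,"rz": 0.239,"gripper": 1},{"tx": 0,"ty": 0,"tz": 0,"rx": -0.215,"ry": 0.0775,"rz": 0.239,"gripper": 1},{"tx": 0,"ty": 0,"tz": 0,"rx": -0.215,"ry": 0.0775,"rz": 0.239,"gripper": 1}]'

```text
time_s: 3.2
ee_pos: [585.2, -149.0, 399.5]
ee_rot: [144.0, -31.8, 121.2]
force: [-0.4, -0.9, -0.3]
gripper_width: 0.1
gripper_force: 0.0
```

Call:
send_rows --motion '[{"tx": 0,"ty": 0,"tz": 0,"rx": -0.215,"ry": 0.0775,"rz": 0.239,"gripper": 1},{"tx": 0,"ty": 0,"tz": 0,"rx": 0,"ry": 0,"rz": 0,"gripper": 1}]'

```text
time_s: 3.45
ee_pos: [583.9, -149.2, 398.2]
ee_rot: [140.8, -38.0, 116.1]
force: [-0.8, 0.4, -0.1]
gripper_width: 0.2
gripper_force: 0.0
```

Run:
```python
from h import *
st(); T=tool([0,1,-1],[1,0,0]); delta(wp([0,-260,60]),T)
c=cam("wrist"); save(c,"w2.png")
for a in([22,-200,36],[-22,-200,36],[116,-195,0],[116,105,0],[90,0,174],[0,0,192]): print(a,proj(c,wp(a)).round())
import pickle; pickle.dump(c,open("w2.pkl","wb"))
```

```text
3.45 pos [ 583.9 -149.2  398.2] loc [ 133.3 -260.3  292.8] rpy [140.8 -38.  116.1] F [-0.8  0.4 -0.1] Floc [-0.7  0.4  0.3] q [-41.  19.  80.  50.  95. -55.] w 0.2
 shift units [-0.3305 -0.2656  0.3288] rot units [ 0.002 -0.004 -0.008]
[22, -200, 36] [232. 279.]
[-22, -200, 36] [199. 279.]
[116, -195, 0] [306. 283.]
[116, 105, 0] [308. 125.]
[90, 0, 174] [283.  89.]
[0, 0, 192] [207.  78.]
```

View pics/w2.png

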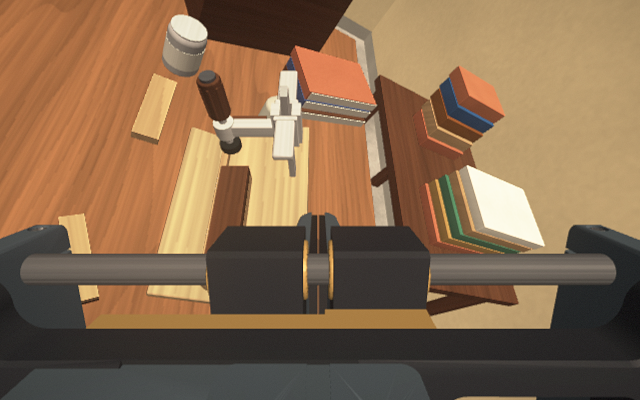

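The wrist view matches the fit: handle top at (209,76), bed corner at (308,128), rail's dark top at (233,200), all within a few pixels of prediction. Going down to the rail's −y end.

Call:
send_rows --motion '[{"tx": -0.0661,"ty": -0.0531,"tz": 0.0658,"rx": 0,"ry": 0,"rz": 0,"gripper": 1},{"tx": -0.0661,"ty": -0.0531,"tz": 0.0658,"rx": 0,"ry": 0,"rz": 0,"gripper": 1},{"tx": -0.0661,"ty": -0.0531,"tz": 0.0658,"rx": 0,"ry": 0,"rz": 0,"gripper": 1},{"tx": -0.0661,"ty": -0.0531,"tz": 0.0658,"rx": 0,"ry": 0,"rz": 0,"gripper": 1},{"tx": -0.0661,"ty": -0.0531,"tz": 0.0658,"rx": 0,"ry": 0,"rz": 0,"gripper": 1},{"tx": -0.01,"ty": 0,"tz": 0.053,"rx": 0,"ry": 0,"rz": 0,"gripper": 1},{"tx": -0.01,"ty": 0,"tz": 0.053,"rx": 0,"ry": 0,"rz": 0,"gripper": 1},{"tx": 0,"ty": 0,"tz": 0,"rx": 0,"ry": 0,"rz": 0,"gripper": 1}]'

```text
time_s: 4.5
ee_pos: [610.4, -116.6, 92.4]
ee_rot: [140.6, -37.8, 116.5]
force: [-0.5, -0.8, 0.0]
gripper_width: 0.9
gripper_force: 0.0
```

Run:
```python
from h import *
st(); T=tool([0,1,-1],[1,0,0]); delta(wp([0,-230,15]),T)
```

```text
4.5 pos [ 610.4 -116.6   92.4] loc [   3.2 -227.6   14.9] rpy [140.6 -37.8 116.5] F [-0.5 -0.8  0. ] Floc [-0.4 -0.8  0.2] q [-37.  35. 102.  57.  69. -84.] w 0.9
 shift units [-0.0032 -0.0063 -0.0037] rot units [-0.002 -0.007  0.005]
```

Call:
send_rows --motion '[{"tx": 0.014,"ty": -0.004,"tz": 0.014,"rx": 0,"ry": 0,"rz": 0,"gripper": 1},{"tx": 0.014,"ty": 0,"tz": 0.014,"rx": 0,"ry": 0,"rz": 0,"gripper": 1},{"tx": 0.014,"ty": 0,"tz": 0.014,"rx": 0,"ry": 0,"rz": 0,"gripper": 1},{"tx": 0.014,"ty": 0,"tz": 0.014,"rx": 0,"ry": 0,"rz": 0,"gripper": 1},{"tx": 0.014,"ty": 0,"tz": 0.014,"rx": 0,"ry": 0,"rz": 0,"gripper": 1},{"tx": 0.014,"ty": 0,"tz": 0.014,"rx": 0,"ry": 0,"rz": 0,"gripper": 1},{"tx": 0.014,"ty": 0,"tz": 0.014,"rx": 0,"ry": 0,"rz": 0,"gripper": 1},{"tx": 0.014,"ty": 0,"tz": 0.014,"rx": 0,"ry": 0,"rz": 0,"gripper": 1},{"tx": 0.014,"ty": 0,"tz": 0.014,"rx": 0,"ry": 0,"rz": 0,"gripper": 1},{"tx": 0,"ty": 0,"tz": 0,"rx": 0,"ry": 0,"rz": 0,"gripper": 1}]'

```text
time_s: 5.75
ee_pos: [607.5, -27.5, 91.9]
ee_rot: [140.7, -37.9, 116.3]
force: [0.0, 0.2, 0.1]
gripper_width: 0.5
gripper_force: 0.0
```

Call:
send_rows --motion '[{"tx": 0.007,"ty": 0,"tz": 0.007,"rx": 0,"ry": 0,"rz": 0,"gripper": 1},{"tx": 0.007,"ty": 0,"tz": 0.007,"rx": 0,"ry": 0,"rz": 0,"gripper": 1},{"tx": 0,"ty": 0,"tz": 0,"rx": 0,"ry": 0,"rz": 0,"gripper": 1}]'

```text
time_s: 6.12
ee_pos: [608.1, -18.4, 92.1]
ee_rot: [140.7, -37.9, 116.3]
force: [-0.1, -0.0, 1.1]
gripper_width: 0.5
gripper_force: 0.0
```

Run:
```python
from h import *
st(); c=cam("scene"); a=c["f"][185:335,260:410]; d=cam("wrist")
a=cv2.resize(a,None,fx=2.8,fy=2.67,interpolation=2)[:,:,::-1]
cv2.imwrite("pics/push.png",np.hstack([a,d["f"][0:300,120:480,::-1].repeat(1,0)[:400]]) if 0 else np.hstack([a,cv2.resize(d["f"][:330,100:420,::-1],(380,a.shape[0]))]))
```

```text
6.125 pos [608.1 -18.4  92.1] loc [   0.5 -129.3   16.1] rpy [140.7 -37.9 116.3] F [-0.1 -0.   1.1] Floc [ 0.4 -0.   1. ] q [-29.  32. 110.  63.  62. -85.] w 0.5
```

View pics/push.png

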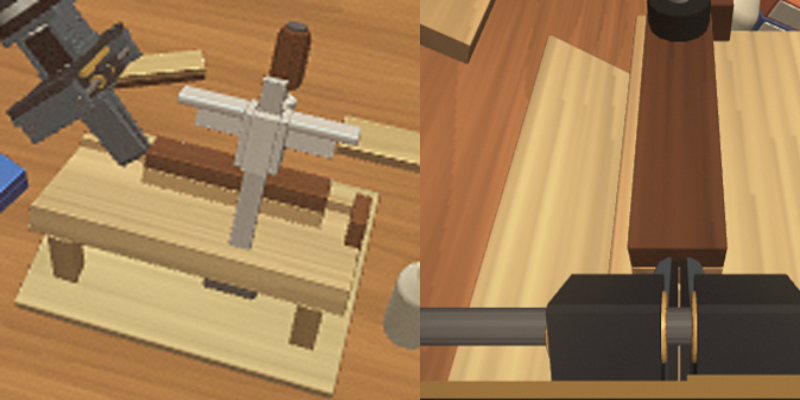

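The fingertips are on the rail's end and it is sliding well: in the scene crop its +y end is at (328,195) and the stop at (355,220), so about 25 mm remain.

Call:
send_rows --motion '[{"tx": 0.008,"ty": 0,"tz": 0.008,"rx": 0,"ry": 0,"rz": 0,"gripper": 1},{"tx": 0.008,"ty": 0,"tz": 0.008,"rx": 0,"ry": 0,"rz": 0,"gripper": 1},{"tx": 0.007,"ty": 0,"tz": 0.007,"rx": 0,"ry": 0,"rz": 0,"gripper": 1},{"tx": 0.005,"ty": 0,"tz": 0.005,"rx": 0,"ry": 0,"rz": 0,"gripper": 1},{"tx": 0,"ty": 0,"tz": 0,"rx": 0,"ry": 0,"rz": 0,"gripper": 1}]'

```text
time_s: 6.85
ee_pos: [608.6, 1.3, 92.5]
ee_rot: [140.6, -37.9, 116.3]
force: [0.5, -0.5, 0.9]
gripper_width: 0.5
gripper_force: 0.1
```

Call:
send_rows --motion '[{"tx": 0.004,"ty": 0,"tz": 0.004,"rx": 0,"ry": 0,"rz": 0,"gripper": 1},{"tx": 0,"ty": 0,"tz": 0,"rx": 0,"ry": 0,"rz": 0,"gripper": 1}]'

```text
time_s: 7.1
ee_pos: [608.7, 3.7, 92.5]
ee_rot: [140.6, -37.9, 116.2]
force: [0.3, -0.7, 0.1]
gripper_width: 0.1
gripper_force: 0.4
```

Call:
send_rows --motion '[{"tx": 0.004,"ty": 0,"tz": 0.004,"rx": 0,"ry": 0,"rz": 0,"gripper": 1},{"tx": 0,"ty": 0,"tz": 0,"rx": 0,"ry": 0,"rz": 0,"gripper": 1}]'

```text
time_s: 7.35
ee_pos: [608.7, 6.5, 92.5]
ee_rot: [140.6, -37.9, 116.2]
force: [0.9, -1.3, 0.0]
gripper_width: 0.3
gripper_force: 0.5
```

Call:
send_rows --motion '[{"tx": 0.003,"ty": 0,"tz": 0.003,"rx": 0,"ry": 0,"rz": 0,"gripper": 1},{"tx": 0,"ty": 0,"tz": 0,"rx": 0,"ry": 0,"rz": 0,"gripper": 1}]'

```text
time_s: 7.6
ee_pos: [608.9, 7.9, 92.4]
ee_rot: [140.6, -37.8, 116.2]
force: [-1.6, -5.0, 0.8]
gripper_width: 0.2
gripper_force: 2.3
```

Call:
send_rows --motion '[{"tx": 0.003,"ty": 0,"tz": 0.003,"rx": 0,"ry": 0,"rz": 0,"gripper": 1},{"tx": 0,"ty": 0,"tz": 0,"rx": 0,"ry": 0,"rz": 0,"gripper": 1}]'

```text
time_s: 7.85
ee_pos: [609.0, 8.4, 92.3]
ee_rot: [140.7, -37.6, 116.1]
force: [-5.3, -12.3, 3.7]
gripper_width: 0.6
gripper_force: 6.1
```

Call:
send_rows --motion '[{"tx": 0.003,"ty": 0,"tz": 0.003,"rx": 0,"ry": 0,"rz": 0,"gripper": 1},{"tx": 0,"ty": 0,"tz": 0,"rx": 0,"ry": 0,"rz": 0,"gripper": 1}]'

```text
time_s: 8.1
ee_pos: [609.5, 8.7, 92.0]
ee_rot: [140.7, -37.4, 116.0]
force: [-8.7, -19.6, 5.2]
gripper_width: 0.3
gripper_force: 9.7
```

Force rises sharply at TCP y ≈ −102 in cradle coordinates, where the stop should be, so the rail is butted. Backing off, then turning to point along −u above the jaw.

Call:
send_rows --motion '[{"tx": -0.02,"ty": 0,"tz": -0.02,"rx": 0,"ry": 0,"rz": 0,"gripper": 1},{"tx": -0.08,"ty": 0,"tz": -0.08,"rx": 0,"ry": 0,"rz": 0,"gripper": 1},{"tx": 0.087,"ty": 0,"tz": -0.087,"rx": 0,"ry": 0,"rz": 0,"gripper": -1},{"tx": 0.087,"ty": 0,"tz": -0.087,"rx": 0,"ry": 0,"rz": 0,"gripper": -1},{"tx": 0.087,"ty": 0,"tz": -0.087,"rx": 0,"ry": 0,"rz": 0,"gripper": -1},{"tx": 0.087,"ty": 0,"tz": -0.087,"rx": 0,"ry": 0,"rz": 0,"gripper": -1},{"tx": 0,"ty": 0,"tz": 0,"rx": 0,"ry": 0,"rz": 0,"gripper": -1}]'

```text
time_s: 8.98
ee_pos: [484.6, -57.8, 309.0]
ee_rot: [140.3, -37.5, 116.4]
force: [0.3, 0.7, 0.6]
gripper_width: 47.6
gripper_force: 0.0
```

Run:
```python
from h import *
st(); T=tool([0,0,-1],[0,1,0]); s=env.state(); delta(s["ee_pos"],T); delta(wp([90,0,215]),cur=T)
Rc=R.from_euler('xyz',s["ee_rot"],degrees=True).as_matrix(); print((Rc.T@M[:,1]).round(2))
```

```text
8.975 pos [484.6 -57.8 309. ] loc [   2.2 -169.5  265.5] rpy [140.3 -37.5 116.4] F [0.3 0.7 0.6] Floc [0.6 0.7 0.4] q [-40.  10. 106.  51.  84. -68.] w 47.6
 shift units [0. 0. 0.] rot units [ 1.18  -1.158 -2.826]
 shift units [-0.1756  0.339   0.1009] 
[0.71 0.   0.71]
```

Call:
send_rows --motion '[{"tx": 0,"ty": 0,"tz": 0,"rx": 0.118,"ry": -0.1158,"rz": -0.2826,"gripper": -1},{"tx": 0,"ty": 0,"tz": 0,"rx": 0.118,"ry": -0.1158,"rz": -0.2826,"gripper": -1},{"tx": 0,"ty": 0,"tz": 0,"rx": 0.118,"ry": -0.1158,"rz": -0.2826,"gripper": -1},{"tx": 0,"ty": 0,"tz": 0,"rx": 0.118,"ry": -0.1158,"rz": -0.2826,"gripper": -1},{"tx": 0,"ty": 0,"tz": 0,"rx": 0.118,"ry": -0.1158,"rz": -0.2826,"gripper": -1},{"tx": 0,"ty": 0,"tz": 0,"rx": 0.118,"ry": -0.1158,"rz": -0.2826,"gripper": -1},{"tx": 0,"ty": 0,"tz": 0,"rx": 0.118,"ry": -0.1158,"rz": -0.2826,"gripper": -1},{"tx": 0,"ty": 0,"tz": 0,"rx": 0.118,"ry": -0.1158,"rz": -0.2826,"gripper": -1},{"tx": 0,"ty": 0,"tz": 0,"rx": 0.118,"ry": -0.1158,"rz": -0.2826,"gripper": -1},{"tx": 0,"ty": 0,"tz": 0,"rx": 0.118,"ry": -0.1158,"rz": -0.2826,"gripper": -1},{"tx": 0,"ty": 0,"tz": 0,"rx": 0,"ry": 0,"rz": 0,"gripper": -1}]'

```text
time_s: 10.35
ee_pos: [483.7, -55.8, 303.3]
ee_rot: [179.6, 29.4, 179.6]
force: [-0.8, 1.0, 0.2]
gripper_width: 91.5
gripper_force: 0.0
```

Call:
send_rows --motion '[{"tx": -0.044,"ty": 0.085,"tz": 0.0175,"rx": 0,"ry": 0,"rz": 0,"gripper": -1},{"tx": -0.044,"ty": 0.085,"tz": 0.0175,"rx": 0,"ry": 0,"rz": 0,"gripper": -1},{"tx": -0.044,"ty": 0.085,"tz": 0.0175,"rx": 0,"ry": 0,"rz": 0,"gripper": -1},{"tx": -0.044,"ty": 0.085,"tz": 0.0175,"rx": 0,"ry": 0,"rz": 0,"gripper": -1},{"tx": 0,"ty": 0,"tz": 0,"rx": 0,"ry": 0,"rz": 0,"gripper": -1}]'

```text
time_s: 10.98
ee_pos: [581.6, 114.5, 317.6]
ee_rot: [179.7, 29.4, 179.6]
force: [-0.1, 0.2, -0.2]
gripper_width: 91.2
gripper_force: 0.0
```

Run:
```python
from h import *
st(); T=tool([0,0,-1],[0,1,0]); delta(wp([90,0,145]),T)
c=cam("wrist"); s=cam("scene")
for a in([90,0,174],[0,0,192],[90,80,139],[90,-80,139]): print(a,proj(c,wp(a)).round(),(2.8*(proj(s,wp(a))-[260,155])).round())
a=cv2.resize(s["f"][155:305,260:400],None,fx=2.8,fy=2.8,interpolation=2)[:,:,::-1]
cv2.imwrite("pics/j1.png",np.hstack([a,cv2.resize(c["f"][:,120:520,::-1],(400,420))]))
```

```text
10.975 pos [581.6 114.5 317.6] loc [ 89.5   3.4 225. ] rpy [179.7  29.4 179.6] F [-0.1  0.2 -0.2] Floc [-0.2  0.2 -0.1] q [ 14.   3. 100.  -9.  48. -72.] w 91.2
 shift units [-0.0027 -0.0076  0.1599] rot units [ 0.011 -0.019 -0.001]
[90, 0, 174] [312. 217.] [276. 167.]
[0, 0, 192] [310.  78.] [295. 115.]
[90, 80, 139] [412. 204.] [360. 226.]
[90, -80, 139] [212. 205.] [180. 181.]
```

View pics/j1.png

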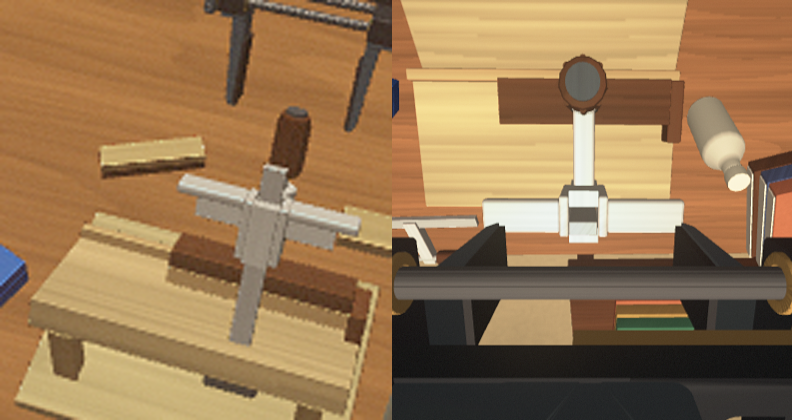

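Rail is butted against the stop. The wing ends at wrist columns 212 and 411 match the fit (wing top u ≈ 139), so the open fingertips straddle the bar over both wings. Descending.

Call:
send_rows --motion '[{"tx": 0,"ty": -0.0034,"tz": 0.08,"rx": 0,"ry": 0,"rz": 0,"gripper": -1},{"tx": 0,"ty": -0.0034,"tz": 0.078,"rx": 0,"ry": 0,"rz": 0,"gripper": -1},{"tx": 0,"ty": 0,"tz": 0,"rx": 0,"ry": 0,"rz": 0,"gripper": -1}]'

```text
time_s: 11.45
ee_pos: [617.5, 106.3, 246.7]
ee_rot: [179.8, 29.2, 179.4]
force: [-0.6, -0.2, -0.6]
gripper_width: 91.3
gripper_force: 0.0
```

Call:
send_rows --motion '[{"tx": 0,"ty": 0,"tz": 0.01,"rx": 0,"ry": 0,"rz": 0,"gripper": -1},{"tx": 0,"ty": 0,"tz": 0.01,"rx": 0,"ry": 0,"rz": 0,"gripper": -1},{"tx": 0,"ty": 0,"tz": 0.01,"rx": 0,"ry": 0,"rz": 0,"gripper": -1},{"tx": 0,"ty": 0,"tz": 0,"rx": 0,"ry": 0,"rz": 0,"gripper": -1}]'

```text
time_s: 11.95
ee_pos: [626.5, 108.5, 237.7]
ee_rot: [179.7, 29.7, 179.5]
force: [0.0, -1.1, 0.8]
gripper_width: 91.3
gripper_force: 0.6
```

Run:
```python
from h import *
st()
```

```text
11.95 pos [626.5 108.5 237.7] loc [ 88.4  -2.3 133.3] rpy [179.7  29.7 179.5] F [ 0.  -1.1  0.8] Floc [ 0.5 -1.1  0.7] q [ 12.  10. 104. -10.  37. -72.] w 91.3
```

Call:
send_rows --motion '[{"tx": -0.002,"ty": 0.002,"tz": 0.008,"rx": 0,"ry": 0,"rz": 0,"gripper": -1},{"tx": 0,"ty": 0.002,"tz": 0.008,"rx": 0,"ry": 0,"rz": 0,"gripper": -1},{"tx": 0,"ty": 0,"tz": 0.008,"rx": 0,"ry": 0,"rz": 0,"gripper": -1},{"tx": 0,"ty": 0,"tz": 0.008,"rx": 0,"ry": 0,"rz": 0,"gripper": -1}]'

```text
time_s: 12.45
ee_pos: [635.3, 110.5, 223.6]
ee_rot: [179.7, 29.6, 179.5]
force: [-0.1, -0.9, 1.6]
gripper_width: 91.4
gripper_force: 1.0
```

Call:
send_rows --motion '[{"tx": 0,"ty": 0,"tz": 0.006,"rx": 0,"ry": 0,"rz": 0,"gripper": -1},{"tx": 0,"ty": 0,"tz": 0.006,"rx": 0,"ry": 0,"rz": 0,"gripper": -1}]'

```text
time_s: 12.7
ee_pos: [638.8, 110.4, 219.4]
ee_rot: [179.7, 29.7, 179.5]
force: [-2.8, -1.7, 7.1]
gripper_width: 91.1
gripper_force: 3.2
```

Call:
send_rows --motion '[{"tx": 0,"ty": 0,"tz": 0.004,"rx": 0,"ry": 0,"rz": 0,"gripper": -1},{"tx": 0,"ty": 0,"tz": 0.004,"rx": 0,"ry": 0,"rz": 0,"gripper": -1}]'

```text
time_s: 12.95
ee_pos: [641.6, 110.5, 217.2]
ee_rot: [179.7, 29.9, 179.5]
force: [-0.7, -2.6, 7.3]
gripper_width: 91.0
gripper_force: 3.5
```

Run:
```python
from h import *
st()
```

```text
12.95 pos [641.6 110.5 217.2] loc [ 91.2  -0.3 108. ] rpy [179.7  29.9 179.5] F [-0.7 -2.6  7.3] Floc [ 3.1 -2.6  6.7] q [ 12.  12. 104. -10.  34. -71.] w 91.0
```

Call:
send_rows --motion '[{"tx": 0,"ty": 0,"tz": 0.004,"rx": 0,"ry": 0,"rz": 0,"gripper": -1},{"tx": 0,"ty": 0,"tz": 0,"rx": 0,"ry": 0,"rz": 0,"gripper": -1}]'

```text
time_s: 13.2
ee_pos: [643.1, 110.5, 215.9]
ee_rot: [179.7, 30.0, 179.6]
force: [0.3, -1.9, 5.4]
gripper_width: 91.0
gripper_force: 2.8
```

Call:
send_rows --motion '[{"tx": 0,"ty": 0,"tz": 0.004,"rx": 0,"ry": 0,"rz": 0,"gripper": -1},{"tx": 0,"ty": 0,"tz": 0,"rx": 0,"ry": 0,"rz": 0,"gripper": -1}]'

```text
time_s: 13.45
ee_pos: [644.2, 110.5, 214.8]
ee_rot: [179.7, 30.0, 179.6]
force: [-1.2, -2.4, 9.1]
gripper_width: 91.2
gripper_force: 4.1
```

Run:
```python
from h import *
st()
```

```text
13.45 pos [644.2 110.5 214.8] loc [ 92.3  -0.2 104.7] rpy [179.7  30.  179.6] F [-1.2 -2.4  9.1] Floc [ 3.5 -2.4  8.5] q [ 12.  13. 105. -10.  34. -71.] w 91.2
```

Call:
send_rows --motion '[{"tx": 0,"ty": 0,"tz": 0.004,"rx": 0,"ry": 0,"rz": 0,"gripper": -1},{"tx": 0,"ty": 0,"tz": 0,"rx": 0,"ry": 0,"rz": 0,"gripper": -1}]'

```text
time_s: 13.7
ee_pos: [644.9, 110.5, 214.0]
ee_rot: [179.7, 30.0, 179.5]
force: [-5.3, -2.4, 13.8]
gripper_width: 91.0
gripper_force: 7.3
```

Call:
send_rows --motion '[{"tx": 0,"ty": 0,"tz": 0.003,"rx": 0,"ry": 0,"rz": 0,"gripper": -1},{"tx": 0,"ty": 0,"tz": 0,"rx": 0,"ry": 0,"rz": 0,"gripper": -1}]'

```text
time_s: 13.95
ee_pos: [645.4, 110.5, 213.6]
ee_rot: [179.7, 30.1, 179.5]
force: [-8.9, -1.5, 18.0]
gripper_width: 91.2
gripper_force: 10.4
```

Run:
```python
from h import *
st()
```

```text
13.95 pos [645.4 110.5 213.6] loc [ 92.7  -0.2 103. ] rpy [179.7  30.1 179.5] F [-8.9 -1.5 18. ] Floc [ 1.3 -1.5 20.1] q [ 12.  13. 105. -10.  34. -71.] w 91.2
```

Bound: the push reached 20 N with the wings at u = 103 (slide ≈ 66 mm), as expected. Retreating and locating the handle.

Call:
send_rows --motion '[{"tx": 0,"ty": 0,"tz": -0.02,"rx": 0,"ry": 0,"rz": 0,"gripper": -1},{"tx": 0,"ty": 0,"tz": -0.1,"rx": 0,"ry": 0,"rz": 0,"gripper": -1},{"tx": 0,"ty": 0,"tz": -0.12,"rx": 0,"ry": 0,"rz": 0,"gripper": -1},{"tx": 0.04,"ty": 0,"tz": -0.05,"rx": 0,"ry": 0,"rz": 0,"gripper": -1},{"tx": 0,"ty": 0,"tz": 0,"rx": 0,"ry": 0,"rz": 0,"gripper": -1}]'

```text
time_s: 14.58
ee_pos: [553.5, 110.9, 326.1]
ee_rot: [179.7, 29.7, 179.5]
force: [0.9, -0.2, -0.2]
gripper_width: 91.2
gripper_force: 0.0
```

Run:
```python
from h import *
import pickle
st(); c=cam("wrist"); s=cam("scene"); pickle.dump((c,s),open("j2.pkl","wb"))
for a in([90,0,174],[6,0,163],[3,0,133],[90,80,104]): print(a,((proj(c,wp(a))-[120,0])*[1,1.05]+[392,0]).round(),(2.8*(proj(s,wp(a))-[260,155])).round())
a=cv2.resize(s["f"][155:305,260:400],None,fx=2.8,fy=2.8,interpolation=2)[:,:,::-1]
cv2.imwrite("pics/j2.png",np.hstack([a,cv2.resize(c["f"][:,120:520,::-1],(400,420))]))
```

```text
14.575 pos [553.5 110.9 326.1] loc [ 69.4  -0.4 246.4] rpy [179.7  29.7 179.5] F [ 0.9 -0.2 -0.2] Floc [ 0.7 -0.2 -0.6] q [ 14.   0. 102.  -9.  49. -71.] w 91.2
[90, 0, 174] [589. 245.] [276. 167.]
[6, 0, 163] [589. 128.] [288. 146.]
[3, 0, 133] [589. 124.] [283. 174.]
[90, 80, 104] [670. 219.] [351. 262.]
```

View pics/j2.png

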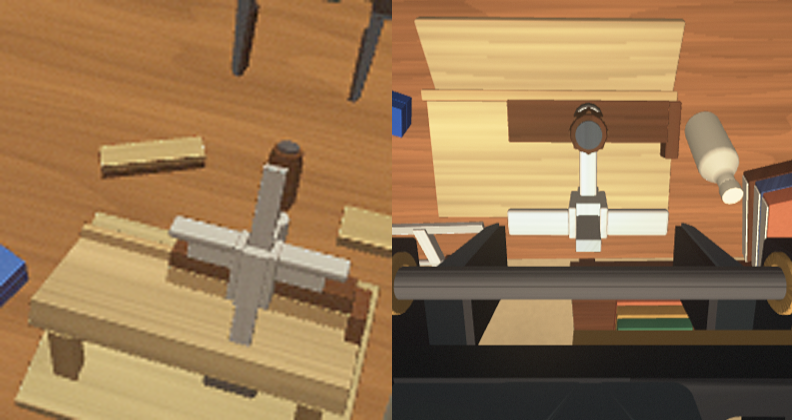

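Jaw is tilted, pad on the rail. The handle's top shows at (588,134) in the wrist panel and (290,144) in the scene panel; triangulating it.

Run:
```python
from h import *
import pickle
c,s=pickle.load(open("j2.pkl","rb"))
p,e=tri(c,(316,134/1.05),s,(260+289/2.8,155+144/2.8)); t=loc(p); print("top",t,e)
ax=np.array([.1,0,1]);ax/=np.linalg.norm(ax)
mid=t-30*ax; print("mid",mid,"wrist-only top", loc(plane(c,(316,134/1.05),wp([0,0,166]),M[:,2])))
T=tool(-ax,[0,1,0]); T2=T@R.from_euler('z',-64,degrees=True).as_matrix()
delta(wp(t+25*ax),T2)   # TCP 25 above the top, after rotation use T2 axes
delta(wp(t+25*ax),cur=T2); delta(wp(t+25*ax))
```

```text
top [9.90611868e+00 4.77554486e-02 1.66325034e+02] 1.1061282933358236
mid [6.92100711e+00 4.77554486e-02 1.36473918e+02] wrist-only top [  9.95947925  -0.50386993 165.992696  ]
 shift units [0.113  0.0005 0.1065] rot units [-0.091  0.161 -2.134]
 shift units [0.044  0.0928 0.1164] 
 shift units [0.113  0.0005 0.1065]
```

Call:
send_rows --motion '[{"tx": 0.056,"ty": 0,"tz": 0.03,"rx": 0,"ry": 0,"rz": 0,"gripper": -1},{"tx": 0.057,"ty": 0,"tz": 0.03,"rx": 0,"ry": 0,"rz": 0,"gripper": -1},{"tx": 0,"ty": 0,"tz": 0,"rx": -0.013,"ry": 0.023,"rz": -0.305,"gripper": -1},{"tx": 0,"ty": 0,"tz": 0,"rx": -0.013,"ry": 0.023,"rz": -0.305,"gripper": -1},{"tx": 0,"ty": 0,"tz": 0,"rx": -0.013,"ry": 0.023,"rz": -0.305,"gripper": -1},{"tx": 0,"ty": 0,"tz": 0,"rx": -0.013,"ry": 0.023,"rz": -0.305,"gripper": -1},{"tx": 0,"ty": 0,"tz": 0,"rx": -0.013,"ry": 0.023,"rz": -0.305,"gripper": -1},{"tx": 0,"ty": 0,"tz": 0,"rx": -0.013,"ry": 0.023,"rz": -0.305,"gripper": -1},{"tx": 0,"ty": 0,"tz": 0,"rx": -0.013,"ry": 0.023,"rz": -0.305,"gripper": -1},{"tx": 0,"ty": 0,"tz": 0,"rx": 0,"ry": 0,"rz": 0,"gripper": -1}]'

```text
time_s: 15.92
ee_pos: [520.9, 111.1, 269.1]
ee_rot: [-158.0, 10.4, -114.5]
force: [0.3, -0.2, 0.6]
gripper_width: 91.0
gripper_force: 0.0
```

Run:
```python
from h import *
st(); ax=np.array([.1,0,1]);ax/=np.linalg.norm(ax); t=np.array([9.9,0,166.2])
T2=tool(-ax,[0,1,0])@R.from_euler('z',-64,degrees=True).as_matrix()
delta(wp(t-47*ax),T2); print(env.state()["qpos"])
```

```text
15.925 pos [520.9 111.1 269.1] loc [ 12.8  -0.4 213.3] rpy [-158.    10.4 -114.5] F [ 0.3 -0.2  0.6] Floc [ 0.6 -0.2  0.3] q [  15.    1.  107.   -8.   48. -135.] w 91.0
 shift units [-0.0027 -0.0031  0.1884] rot units [ 0.002 -0.003 -0.003]
[  14.67593793    1.16061798  107.41183574   -8.27155753   48.26701033
 -134.5909862 ]
```

Call:
send_rows --motion '[{"tx": -0.0027,"ty": -0.0031,"tz": 0.062,"rx": 0,"ry": 0,"rz": 0,"gripper": -1},{"tx": 0,"ty": 0,"tz": 0.062,"rx": 0,"ry": 0,"rz": 0,"gripper": -1},{"tx": 0,"ty": 0,"tz": 0.062,"rx": 0,"ry": 0,"rz": 0,"gripper": -1},{"tx": 0,"ty": 0,"tz": 0,"rx": 0,"ry": 0,"rz": 0,"gripper": -1}]'

```text
time_s: 16.42
ee_pos: [559.5, 110.7, 183.5]
ee_rot: [-158.2, 10.2, -114.5]
force: [-0.1, 0.3, -0.5]
gripper_width: 91.4
gripper_force: 0.0
```

Call:
send_rows --grip_force 20 --motion '[{"tx": 0,"ty": 0,"tz": 0,"rx": 0,"ry": 0,"rz": 0,"gripper": 1},{"tx": 0,"ty": 0,"tz": 0,"rx": 0,"ry": 0,"rz": 0,"gripper": 1},{"tx": 0,"ty": 0,"tz": 0,"rx": 0,"ry": 0,"rz": 0,"gripper": 1},{"tx": 0,"ty": 0,"tz": 0,"rx": 0,"ry": 0,"rz": 0,"gripper": 1},{"tx": 0,"ty": 0,"tz": 0,"rx": 0,"ry": 0,"rz": 0,"gripper": 1},{"tx": 0,"ty": 0,"tz": 0,"rx": 0,"ry": 0,"rz": 0,"gripper": 1},{"tx": 0,"ty": 0,"tz": 0,"rx": 0,"ry": 0,"rz": 0,"gripper": 1},{"tx": 0,"ty": 0,"tz": 0,"rx": 0,"ry": 0,"rz": 0,"gripper": 1}]'

```text
time_s: 17.42
ee_pos: [560.7, 111.2, 187.0]
ee_rot: [-157.8, 10.4, -114.3]
force: [1.4, -0.3, 0.7]
gripper_width: 28.6
gripper_force: 20.0
```

Run:
```python
from h import *
st(); print(env.state()["torque"],env.state()["gripper_force"])
```

```text
17.425 pos [560.7 111.2 187. ] loc [ 6.100e+00 -1.000e-01  1.223e+02] rpy [-157.8   10.4 -114.3] F [ 1.4 -0.3  0.7] Floc [ 1.6 -0.2 -0.1] q [  13.    9.  112.  -10.   36. -134.] w 28.6
[-0.01346599  0.34297667 -0.00318372] 20.000442266464233
```

Call:
send_rows --motion '[{"tx": 0,"ty": 0,"tz": 0.0002,"rx": 0,"ry": 0,"rz": 0.34,"gripper": 1},{"tx": 0,"ty": 0,"tz": 0.0002,"rx": 0,"ry": 0,"rz": 0.34,"gripper": 1},{"tx": 0,"ty": 0,"tz": 0.0002,"rx": 0,"ry": 0,"rz": 0.34,"gripper": 1},{"tx": 0,"ty": 0,"tz": 0.0002,"rx": 0,"ry": 0,"rz": 0.34,"gripper": 1},{"tx": 0,"ty": 0,"tz": 0.0002,"rx": 0,"ry": 0,"rz": 0.34,"gripper": 1},{"tx": 0,"ty": 0,"tz": 0.0002,"rx": 0,"ry": 0,"rz": 0.34,"gripper": 1},{"tx": 0,"ty": 0,"tz": 0.0002,"rx": 0,"ry": 0,"rz": 0.34,"gripper": 1},{"tx": 0,"ty": 0,"tz": 0.0002,"rx": 0,"ry": 0,"rz": 0.34,"gripper": 1},{"tx": 0,"ty": 0,"tz": 0.0002,"rx": 0,"ry": 0,"rz": 0.34,"gripper": 1},{"tx": 0,"ty": 0,"tz": 0,"rx": 0,"ry": 0,"rz": 0,"gripper": 1}]'

```text
time_s: 18.68
ee_pos: [561.2, 110.6, 186.4]
ee_rot: [168.2, 21.5, 149.7]
force: [0.6, -4.1, 2.1]
gripper_width: 28.6
gripper_force: 20.0
```

Run:
```python
from h import *
st(); s=env.state(); Rc=R.from_euler('xyz',s["ee_rot"],degrees=True).as_matrix(); print((Rc.T@s["torque"]).round(3)); print("axis loc",(M.T@Rc[:,2]).round(3))
```

```text
18.675 pos [561.2 110.6 186.4] loc [  6.3  -0.7 121.6] rpy [168.2  21.5 149.7] F [ 0.6 -4.1  2.1] Floc [ 1.6 -4.1  1.5] q [ 13.   9. 112. -10.  36. -42.] w 28.6
[ 0.849 -0.432  0.02 ]
axis loc [-0.098 -0.001 -0.995]
```

Call:
send_rows --motion '[{"tx": 0,"ty": 0,"tz": 0.0002,"rx": 0,"ry": 0,"rz": 0.34,"gripper": 1},{"tx": 0,"ty": 0,"tz": 0.0002,"rx": 0,"ry": 0,"rz": 0.34,"gripper": 1},{"tx": 0,"ty": 0,"tz": 0.0002,"rx": 0,"ry": 0,"rz": 0.34,"gripper": 1},{"tx": 0,"ty": 0,"tz": 0.0002,"rx": 0,"ry": 0,"rz": 0.34,"gripper": 1},{"tx": 0,"ty": 0,"tz": 0.0002,"rx": 0,"ry": 0,"rz": 0.34,"gripper": 1},{"tx": 0,"ty": 0,"tz": 0.0002,"rx": 0,"ry": 0,"rz": 0.34,"gripper": 1},{"tx": 0,"ty": 0,"tz": 0.0002,"rx": 0,"ry": 0,"rz": 0.34,"gripper": 1},{"tx": 0,"ty": 0,"tz": 0.0002,"rx": 0,"ry": 0,"rz": 0.34,"gripper": 1},{"tx": 0,"ty": 0,"tz": 0.0002,"rx": 0,"ry": 0,"rz": 0.34,"gripper": 1},{"tx": 0,"ty": 0,"tz": 0,"rx": 0,"ry": 0,"rz": 0,"gripper": 1}]'

```text
time_s: 19.92
ee_pos: [561.0, 110.5, 185.4]
ee_rot: [158.5, -11.6, 62.5]
force: [-1.6, -4.7, 4.7]
gripper_width: 28.8
gripper_force: 20.0
```

Run:
```python
from h import *
st(); s=env.state(); Rc=R.from_euler('xyz',s["ee_rot"],degrees=True).as_matrix(); print((Rc.T@s["torque"]).round(3)); print("axis loc",(M.T@Rc[:,2]).round(3))
```

```text
19.925 pos [561.  110.5 185.4] loc [  5.6  -0.7 120.8] rpy [158.5 -11.6  62.5] F [-1.6 -4.7  4.7] Floc [ 1.  -4.7  4.8] q [ 13.   9. 112. -10.  36.  50.] w 28.8
[-0.166 -1.233  0.033]
axis loc [-0.099 -0.002 -0.995]
```

Call:
send_rows --motion '[{"tx": 0,"ty": 0,"tz": 0.0002,"rx": 0,"ry": 0,"rz": 0.33,"gripper": 1},{"tx": 0,"ty": 0,"tz": 0.0002,"rx": 0,"ry": 0,"rz": 0.33,"gripper": 1},{"tx": 0,"ty": 0,"tz": 0.0002,"rx": 0,"ry": 0,"rz": 0.33,"gripper": 1},{"tx": 0,"ty": 0,"tz": 0.0002,"rx": 0,"ry": 0,"rz": 0.33,"gripper": 1},{"tx": 0,"ty": 0,"tz": 0.0002,"rx": 0,"ry": 0,"rz": 0.33,"gripper": 1},{"tx": 0,"ty": 0,"tz": 0.0002,"rx": 0,"ry": 0,"rz": 0.33,"gripper": 1},{"tx": 0,"ty": 0,"tz": 0.0002,"rx": 0,"ry": 0,"rz": 0.33,"gripper": 1},{"tx": 0,"ty": 0,"tz": 0.0002,"rx": 0,"ry": 0,"rz": 0.33,"gripper": 1},{"tx": 0,"ty": 0,"tz": 0.0002,"rx": 0,"ry": 0,"rz": 0.33,"gripper": 1},{"tx": 0,"ty": 0,"tz": 0,"rx": 0,"ry": 0,"rz": 0,"gripper": 1},{"tx": 0,"ty": 0,"tz": 0,"rx": 0,"ry": 0,"rz": 0,"gripper": 1}]'

```text
time_s: 21.3
ee_pos: [561.1, 111.0, 184.7]
ee_rot: [-167.9, -21.3, -31.0]
force: [-3.6, -3.7, 6.0]
gripper_width: 28.5
gripper_force: 20.0
```

Run:
```python
from h import *
st(); s=env.state(); Rc=R.from_euler('xyz',s["ee_rot"],degrees=True).as_matrix(); print((Rc.T@s["torque"]).round(3)); print("axis loc",(M.T@Rc[:,2]).round(3)); c=cam("wrist"); save(c,"t3.png")
```

```text
21.3 pos [561.1 111.  184.7] loc [  5.3  -0.2 120.1] rpy [-167.9  -21.3  -31. ] F [-3.6 -3.7  6. ] Floc [-0.  -3.8  7. ] q [ 13.   9. 112. -10.  36. 139.] w 28.5
[-0.954 -0.398  0.075]
axis loc [-0.099 -0.001 -0.995]
```

View pics/t3.png

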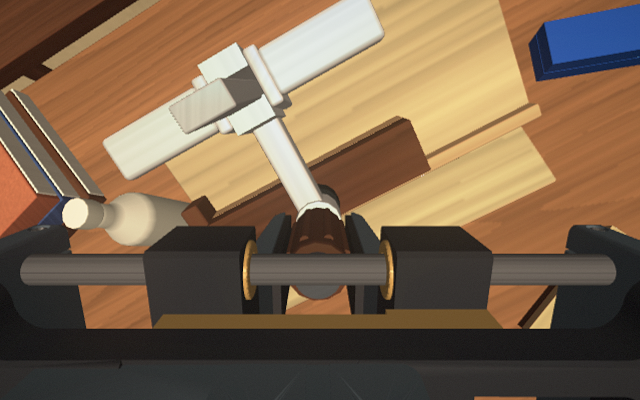

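The handle has turned about 273° in the grip and the rail end at (205,205) still sits at the stop. One regrasp adds a little margin towards the middle of the 3/4–1 turn range.

Call:
send_rows --motion '[{"tx": 0,"ty": 0,"tz": 0,"rx": 0,"ry": 0,"rz": 0,"gripper": -0.2},{"tx": 0,"ty": 0,"tz": 0,"rx": 0,"ry": 0,"rz": 0,"gripper": -0.2},{"tx": 0,"ty": 0,"tz": 0,"rx": 0,"ry": 0,"rz": 0,"gripper": -0.2},{"tx": 0,"ty": 0,"tz": 0,"rx": 0,"ry": 0,"rz": -0.33,"gripper": -0.2},{"tx": 0,"ty": 0,"tz": 0,"rx": 0,"ry": 0,"rz": -0.33,"gripper": -0.2},{"tx": 0,"ty": 0,"tz": 0,"rx": 0,"ry": 0,"rz": -0.33,"gripper": -0.2},{"tx": 0,"ty": 0,"tz": 0,"rx": 0,"ry": 0,"rz": -0.33,"gripper": -0.2},{"tx": 0,"ty": 0,"tz": 0,"rx": 0,"ry": 0,"rz": 0,"gripper": 1},{"tx": 0,"ty": 0,"tz": 0,"rx": 0,"ry": 0,"rz": 0,"gripper": 1},{"tx": 0,"ty": 0,"tz": 0,"rx": 0,"ry": 0,"rz": 0,"gripper": 1},{"tx": 0,"ty": 0,"tz": 0,"rx": 0,"ry": 0,"rz": 0,"gripper": 1},{"tx": 0,"ty": 0,"tz": 0,"rx": 0,"ry": 0,"rz": 0,"gripper": 1}]'

```text
time_s: 22.85
ee_pos: [561.7, 110.9, 184.5]
ee_rot: [175.1, -23.9, 11.6]
force: [0.1, -3.0, 0.9]
gripper_width: 28.8
gripper_force: 20.0
```

Call:
send_rows --grip_force 25 --motion '[{"tx": 0,"ty": 0,"tz": 0,"rx": 0,"ry": 0,"rz": 0,"gripper": 1},{"tx": 0,"ty": 0,"tz": 0.0002,"rx": 0,"ry": 0,"rz": 0.25,"gripper": 1},{"tx": 0,"ty": 0,"tz": 0.0002,"rx": 0,"ry": 0,"rz": 0.25,"gripper": 1},{"tx": 0,"ty": 0,"tz": 0.0002,"rx": 0,"ry": 0,"rz": 0.25,"gripper": 1},{"tx": 0,"ty": 0,"tz": 0.0002,"rx": 0,"ry": 0,"rz": 0.25,"gripper": 1},{"tx": 0,"ty": 0,"tz": 0,"rx": 0,"ry": 0,"rz": 0,"gripper": 1}]'

```text
time_s: 23.6
ee_pos: [561.8, 110.9, 184.2]
ee_rot: [-171.7, -23.0, -21.1]
force: [-0.4, -4.1, 1.7]
gripper_width: 28.9
gripper_force: 25.0
```

Run:
```python
from h import *
st(); s=env.state(); Rc=R.from_euler('xyz',s["ee_rot"],degrees=True).as_matrix(); print((Rc.T@s["torque"]).round(3))
```

```text
23.6 pos [561.8 110.9 184.2] loc [  5.7  -0.3 119.3] rpy [-171.7  -23.   -21.1] F [-0.4 -4.1  1.7] Floc [ 0.6 -4.1  1.6] q [ 13.   9. 112. -10.  36. 129.] w 28.9
[-1.079  0.017  0.029]
```

Total about 303°. Opening and withdrawing along the screw axis, then checking.

Call:
send_rows --motion '[{"tx": 0,"ty": 0,"tz": 0,"rx": 0,"ry": 0,"rz": 0,"gripper": -1},{"tx": 0,"ty": 0,"tz": 0,"rx": 0,"ry": 0,"rz": 0,"gripper": -1},{"tx": 0,"ty": 0,"tz": 0,"rx": 0,"ry": 0,"rz": 0,"gripper": -1},{"tx": 0,"ty": 0,"tz": 0,"rx": 0,"ry": 0,"rz": 0,"gripper": -1},{"tx": 0,"ty": 0,"tz": -0.06,"rx": 0,"ry": 0,"rz": 0,"gripper": -1},{"tx": 0,"ty": 0,"tz": -0.1,"rx": 0,"ry": 0,"rz": 0,"gripper": -1},{"tx": 0,"ty": 0,"tz": -0.1,"rx": 0,"ry": 0,"rz": 0,"gripper": -1},{"tx": 0,"ty": 0,"tz": -0.1,"rx": 0,"ry": 0,"rz": 0,"gripper": -1},{"tx": 0,"ty": 0,"tz": 0,"rx": 0,"ry": 0,"rz": 0,"gripper": -1},{"tx": 0,"ty": 0,"tz": 0,"rx": 0,"ry": 0,"rz": 0,"gripper": -1}]'

```text
time_s: 24.85
ee_pos: [487.2, 111.8, 347.3]
ee_rot: [-171.6, -22.9, -21.2]
force: [-0.2, -0.3, -1.2]
gripper_width: 91.6
gripper_force: 0.0
```

Run:
```python
from h import *
st(); c=cam("wrist"); s=cam("scene")
a=cv2.resize(s["f"][155:305,260:400],None,fx=2.8,fy=2.8,interpolation=2)[:,:,::-1]
cv2.imwrite("pics/fin.png",np.hstack([a,cv2.resize(c["f"][:,120:520,::-1],(400,420))]))
```

```text
24.85 pos [487.2 111.8 347.3] loc [ 22.6   0.  297.9] rpy [-171.6  -22.9  -21.2] F [-0.2 -0.3 -1.2] Floc [-0.8 -0.3 -0.9] q [ 16.  -4. 101.  -8.  60. 128.] w 91.6
```

View pics/fin.png

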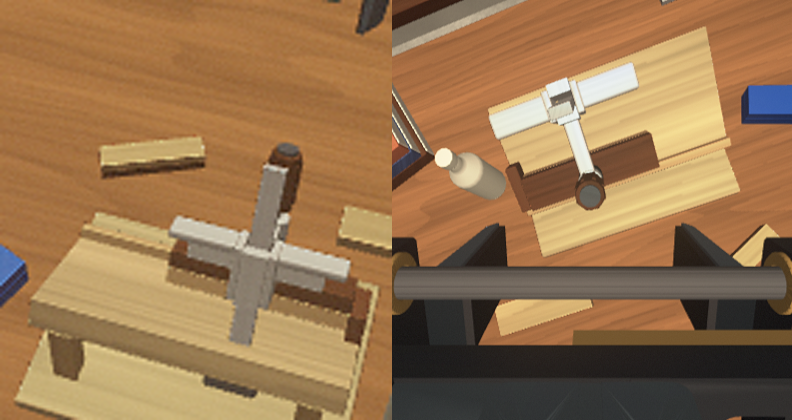

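The rail end is at the stop (wrist panel (520,185)), the jaw is tilted with the screw over the rail at (590,190), the bystanders in view are undisturbed and the gripper is clear. Handing in.

```bash
python3 -c "
from workcell import env
print(env.job_done())"
```

```text
the job is handed in; nothing more can be done
None
```

The job is handed in at about 25 s on the robot's clock: the rail is butted against the stop, the jaw is pushed down both wings until it bound at about 20 N, and the handle is turned about 300° clockwise; the hand-in returned no verdict.

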